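# Load a filter plug with tongs, key the collar on and hold it home

### The arm

A 7-joint arm with a two-finger parallel gripper is mounted at the origin on the work surface. World frame = base frame: x ahead of the robot, y to its left, z up, the work surface at z = 0. Lengths are in m, angles in rad, forces in N, time in s.
With the tool pointing down it reaches from about 0.425 to 0.875 m from the base axis. Payload 9.9 kg.
Tool frame: the origin (TCP) lies at the very end of the fingers, on their centre line; the grasp point (between the pads) lies 19 mm behind it (manip.grip_point_offset is the distance from the TCP to the grasp point, in m); z points along the fingers, y is the line along which they close (so a half turn about z gives the same grasp; the last joint's range is limited). The gripper opens to 85 mm and grips with 20 to 120 N. Pads are 22 mm wide; open, the fingers measure 114 mm over their backs; the gripper's body (76 mm by 85 mm) begins 54 mm behind the grasp point. The pads swing forward as they close: fully open they stand 13 mm farther back than shut.
Start: joints at [1.136, 0.576, 0.025, 1.437, -0.015, 1.129, -0.057], TCP at [0.232, -0.634, 0.231] pointing down, gripper open.
Joint ranges: [-2.76, 2.76], [-0.34, 2.15], [-1.52, 1.57], [0.19, 2.46], [-1.09, 4.23], [0.17, 1.99], [-2.82, 2.82]. Speed limits (rad/s): [2.22, 2.22, 3.01, 3.01, 3.14, 3.14, 3.14].

### API

Orientations are given as a 3x3 rotation matrix whose columns are the frame's x, y, z axes.
In Python, from plant import telemetry, cams, manip, look_for, spot_point gives the robot as it stands. The module is installed in compiled form; this text tells all that it offers.
- The arm moves only by the tool apply_moves, never from a script. Its argument "increments" is a list of rows, each a list of 3 entries, a list of its own where there are three numbers: the shift along the tool's x, y, z in mm, then the turn about the tool's z in rad, then the finger opening in mm, from 0 to 85.4. A call has 1 to 20 rows; each row is the pose to reach, as a shift and turn from the pose commanded when the call began, along the tool's axes at that moment; what a row does not reach only later rows make up. A row lasts 1/8 s, in which the tool goes at most 62.5 mm and 10.7 degrees, less where a joint would pass 70% of its speed; a pose out of reach is approached as far as the arm can. A call with a gripper value outside its range is refused whole. The fingers move at their own pace and stop on an object; "force" is the grip in N (left out, the last holds). Time passes only in rows, so rows that repeat a pose let the fingers close. It gives the time, the measured TCP pose, the force, the opening and the grip force at its end, in the units of the state.
- telemetry.observe(): the state, without advancing time (a new reading comes with each control period).
- cams.grab_frame(name): name is "side" or "top"; returns the picture (420x560x3 uint8, red, green, blue); there is no depth.
- cams.calibration(name): a dict with "fx", "fy", "cx", "cy" (pixels), "R" (3x3) and "t" (3): a world point X has camera coordinates R X + t. Camera axes: x right, y down, z forward; pixel columns grow to the right and rows downward; lengths in m; the calibration is good to about 2 mm. A picture is of the moment at which its call begins. calibration takes no time and is no camera call.
- manip.close_job(): hands the job in; it is judged then, once.
Trained networks look in the newest picture that a camera, given by its name, has taken for a name from the list of things; names that differ only in an ending like _2 or _b are one class to them, and where a whole thing is asked for, a point or a joint stands for the part that bears it (a point fixed in the world has none). Each returns a list of dicts, best first, with "score" (0 to 1); they miss things now and then, are a little off and sometimes report something else, mostly with a low value. They report only what shows in the picture. A call takes as long as a camera call. They do not tell look-alikes from the thing itself.
- look_for(name, camera): "point" ([row, column] in pixels, amid what is visible of it).
- spot_point(name, camera): "point" ([row, column] in pixels: a listed point, or the origin of a listed thing).
The state is a dict: "clock": time; "joints": joint angles; "qvel": joint speeds; "tau": joint torques, N m; "ee_pos": TCP position; "tool_rot": TCP orientation; "contact_force": force on the tool from outside, world axes, zero at the start; "ft_torque": the same for the moment, N m; "finger_gap": finger opening in m; "grip_force": force on a finger pad.
Only numpy, scipy, OpenCV 4.12 (cv2) and the standard library are available. Lean on these libraries where they do the work, as an engineer would, in place of code of your own. Each camera call takes 0.05 s, during which the arm holds its last target. There are 200 camera calls.

### The job

With the tongs from the stand, set the slim filter plug (the narrow straight one of the three on the grey tile) upright in the round seat in the middle of the filter head, never touching it with the gripper's fingers, and stand the tongs back upright in their stand. Then turn the knurled collar on the filter head (a short way clockwise, seen from above, is enough) until its hidden keyways drop over the lugs, push it fully home against the spring and finish while still holding it there with the gripper, without letting go. Leave everything else where it is.

Things in the scene. Friction and masses are not known exactly. Their poses are not given: they have to be found in the camera images.
- tongs_grip (a point): Parallel steel tongs, 60 g, upright, tips down, in the stand. Two flat blades 130 mm long, 10 mm wide (x), 5 mm thick (y); on each, flush, a grip plate 20 mm wide, 40 mm tall: hold these between the fingers. This point: middle of the grip plates, half-way between the open blades, 95 mm above the tips, 35 mm below the top. z up. It is fixed to the -y blade.
- tongs_jaw (a joint): Squeeze of the tongs along y, blades staying parallel, m: 0 open (24 mm between blades, 34 mm over their outer faces), 0.010 with the slim plug between, 0.012 stop. A spring parts them: 3 N open, 0.3 N more per mm; a part squeeze holds the tongs. Squeezed by d, the middle between the blades lies d/2 from the grip point's centre towards -y.
- stand_slot (a point): Fixed grey tongs stand: block 32 x 60 x 50 mm on a foot plate 90 x 100 x 6 mm, with an open slot 16 mm (x) by 44 mm (y). This point is the centre of the slot's mouth on the block's top; axes as the block's. The slot's floor, where the tips rest, is 42 mm below (8 mm above the bench); the standing tongs' grip point is 53 mm above this point.
- plug_mid (a point): The slim filter plug: a white straight cylinder, 14 mm diameter, 24 mm tall, about 12 g, standing upright on the grey tile. This point is its centre; z along its axis. To be handled with the tongs only.
- tile: Fixed grey laminate tile 100 x 140 x 10 mm lying on the bench; origin under its centre. Three white plugs stand on it, 45 mm apart along its y axis and up to 20 mm off its middle line, in any order.
- wide_plug: Bystander on the tile: a white plug 26 mm across, 15 mm tall; origin at its underside.
- step_plug: Bystander on the tile: a white stepped plug 22 mm across, 10 mm tall, with a 12 mm wide, 8 mm tall top; origin at its underside.
- head: The filter head, fixed: white housing 180 x 140 x 30 mm, in its middle a round pedestal 54 mm across up to 50 mm above the bench, and on that a steel post 32 mm across up to 92 mm. The collar surrounds the post. Origin under the housing's centre, on the post's axis.
- seat (a point): Centre of the post's top, at the mouth of the seat: a round hole 18 mm across, 12 mm deep. A plug standing in it has its centre level with this point, its upper half above. The collar's 35 mm opening leaves the seat free from above; the collar's top stands 8 mm above this point at the start.
- collar_mid (a point): Centre, half-way up, of the knurled collar: a loose aluminium ring 57 mm across over the knurl, 30 mm tall, about 140 g, level around the post, resting on the post's three hidden lugs with 1.5 mm play. At the start 85 mm above the bench, 7 mm below the seat's mouth.
- collar: The same collar, origin at its underside. Its three hidden keyways and the lugs lie at unknown angles. Turned clockwise from above 10 to 80 degrees from the start they meet (free by about 5 degrees either way): let down or lightly pressed, it drops 6 mm onto the sprung seal plate. Pushed 6 mm further it is home. Let go, it springs up those 6 mm.
- seal_plate (a joint): How far the sprung seal plate under the collar is pushed down, m: 0 free, 0.006 fully down (collar home). It takes 4 N to start and about 9 N to hold it fully down.
- wash_bottle: Bystander: white plastic bottle, 60 mm diameter, 150 mm tall; origin at its underside.
- reagent_jar: Bystander: amber jar, 50 mm diameter, 70 mm tall; origin at its underside.
- kit_carton: Bystander: white and green carton 75 x 120 x 55 mm; origin at its underside.
- beaker: Bystander: clear beaker, 60 mm diameter, 70 mm tall; origin at its underside.
- marker: Bystander: white marker pen 110 mm long, 14 mm thick, lying near the robot; origin under its middle.
Mind the look-alikes: they are no part of the job. Of the things shaped like the collar, the aluminium one is meant.

How it is judged:
On the way, in this order (a step that is already met when the one before it is completed fails the run):
1. the slim plug is lifted in the tongs (distance of plug_mid from where it was at the start of the episode above 0.03 m and contact force between tongs and plug above 0.3 N), for 0.2 s.
2. the slim plug stands in the seat, let go by the tongs (horizontal distance between plug_mid and seat below 0.0035 m and z of plug_mid in the frame of seat below 0.003 m and angle between plug_mid's own z axis and vertical below 0.2 rad and contact force between tongs and plug below 0.05 N), for 0.2 s.
3. the tongs stand in their stand again, let go (horizontal distance between tongs_grip and stand_slot below 0.02 m and z of tongs_grip in the frame of stand_slot below 0.058 m and angle between tongs_grip's own z axis and vertical below 0.2 rad and contact force between the fingers and tongs below 0.05 N), for 0.2 s.
4. the collar's keyways have dropped over the lugs (z of collar_mid in the frame of seat below -0.01 m and angle between collar_mid's own z axis and vertical below 0.1 rad), for 0.05 s.
At the end, for the whole second after the job is handed in: Slim plug upright and bottomed in the seat (3.5 mm sideways, 3 mm in height); tongs upright in the stand's slot, tips within 5 mm of its floor, not touched; collar level, at rest, within 1.5 mm of home (seal plate over 4.5 mm down), fingers still on it with over 3 N (all of step 2 and all of step 3 and value of joint seal_plate above 0.0045 m and z of collar_mid in the frame of seat below -0.0172 m and angle between collar_mid's own z axis and vertical below 0.08 rad and contact force between the fingers and collar above 3 N and contact force between tongs and collar below 0.05 N and linear speed of collar below 0.02 m/s); the arm keeps its last pose, push and grip.
It fails at once if the fingers touch the slim plug (contact force between the fingers and plug above 0.3 N).
It fails at once if the collar is lifted off the filter head (z of collar_mid in the frame of seat above 0.015 m).
It fails at once if another plug on the tile is moved more than 20 mm (distance of any of wide_plug, step_plug from where it was at the start of the episode above 0.02 m).
It fails at once if a bystander on the bench is moved more than 30 mm (distance of any of wash_bottle, reagent_jar, kit_carton, beaker, marker from where it was at the start of the episode above 0.03 m).
It also fails if it takes over 72 s, if anything falls off the work surface, if the arm or the gripper's body presses on something with over 40 N, if the wrist force passes 120 N, or if a joint passes its speed limit or range.

## Working session

There is one attempt and no reset: what is moved stays moved. The work goes in short steps, Python scripts to look and compute and a tool call to move; the robot and the scene stay as the last step left them, time stands still between calls to the robot, and variables do not carry over. Pictures are saved under pics/ and viewed, at most 10 in all, crops included, and the job is handed in when it is done.

Besides the shell and the picture viewer there is one more tool, called after "Call:" by a JSON object that holds its "method" and its "body", one argument or row to a line. apply_moves: Moves the arm, as the interface text tells. Its arguments: {"type":"object","properties":{"increments":{"type":"array"},"force":{"type":"number"}},"required":["increments"]}

```bash
mkdir -p pics; cat > h.py <<'E'
import numpy as np, cv2
from plant import telemetry, cams, manip, look_for, spot_point
def ray(cam,p):
    c=cams.calibration(cam);R=np.array(c["R"]);t=np.array(c["t"])
    d=R.T@np.array([(p[1]-c["cx"])/c["fx"],(p[0]-c["cy"])/c["fy"],1.]);return -R.T@t,d
def onz(cam,p,z):
    o,d=ray(cam,p);return o+d*(z-o[2])/d[2]
def tri(ps,pt):
    (a,u),(b,v)=ray("side",ps),ray("top",pt)
    s=np.linalg.lstsq(np.c_[u,-v],b-a,rcond=None)[0];p=a+u*s[0];q=b+v*s[1];return (p+q)/2,np.linalg.norm(p-q)
def proj(cam,X):
    c=cams.calibration(cam);x=np.array(c["R"])@X+np.array(c["t"]);return [c["fy"]*x[1]/x[2]+c["cy"],c["fx"]*x[0]/x[2]+c["cx"]]
def save(cam,name,crop=None,k=1):
    im=cams.grab_frame(cam)
    if crop: r0,r1,c0,c1=crop; im=im[r0:r1,c0:c1]
    cv2.imwrite(f"pics/{name}.png",cv2.resize(im[:,:,::-1],None,fx=k,fy=k,interpolation=cv2.INTER_CUBIC))
E
python3 - <<'E'
from h import *
np.set_printoptions(precision=4,suppress=True)
save("side","s0",k=1.4);save("top","t0",k=1.4)
s=telemetry.observe();print(s["clock"],s["ee_pos"],s["tool_rot"],s["finger_gap"])
for n in ["tongs_grip","stand_slot","plug_mid","seat","collar_mid","tile","head"]:
    r={}
    for c in ["side","top"]:
        l=spot_point(n,c)[:3]; r[c]=l
        print(n,c,[(np.round(x["point"],1).tolist(),round(x["score"],2)) for x in l])
    if r["side"] and r["top"]: print("   ",*tri(r["side"][0]["point"],r["top"][0]["point"]))
E
```

```text
0.1 [ 0.2318 -0.6335  0.2305] [[ 0.9391  0.3436 -0.0006]
 [ 0.3436 -0.9391  0.0014]
 [-0.0001 -0.0015 -1.    ]] 0.08543243443782933
tongs_grip side [([159.3, 347.9], 0.61)]
tongs_grip top [([248.5, 396.9], 0.63)]
    [ 0.5143 -0.2381  0.0962] 0.0006788187847476313
stand_slot side [([177.0, 347.2], 0.86), ([215.9, 292.3], 0.37)]
stand_slot top [([250.2, 388.0], 0.97), ([250.0, 398.8], 0.56), ([147.2, 402.2], 0.43)]
    [ 0.5124 -0.2334  0.0408] 0.006753955406792696
plug_mid side [([323.3, 305.7], 0.57)]
plug_mid top [([266.1, 190.9], 0.63), ([146.4, 401.4], 0.52)]
    [0.4798 0.2141 0.0138] 0.008977499195233397
seat side [([207.7, 294.4], 0.57), ([212.8, 295.3], 0.49)]
seat top [([265.1, 189.2], 0.7), ([215.2, 296.0], 0.69)]
    [0.4947 0.1649 0.2762] 0.06118966316494132
collar_mid side [([214.9, 235.9], 0.98), ([210.2, 293.7], 0.96), ([186.9, 284.0], 0.95)]
collar_mid top [([151.7, 295.8], 0.75), ([208.8, 230.9], 0.66), ([188.4, 355.6], 0.66)]
    [ 0.7542 -0.0263  0.0067] 0.002289465312824912
tile side [([327.5, 308.1], 0.6)]
tile top [([266.6, 190.6], 0.69)]
    [0.4765 0.2164 0.0045] 0.0037398951221562543
head side [([229.8, 295.2], 0.98)]
head top [([220.7, 295.6], 0.77)]
    [ 0.5872 -0.0266  0.0073] 0.003781571380073772
```

View pics/s0.png

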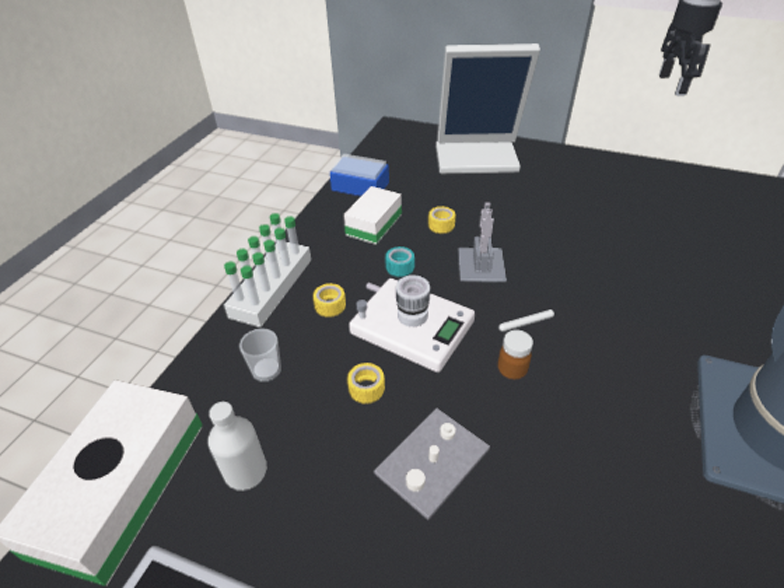

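View pics/t0.png

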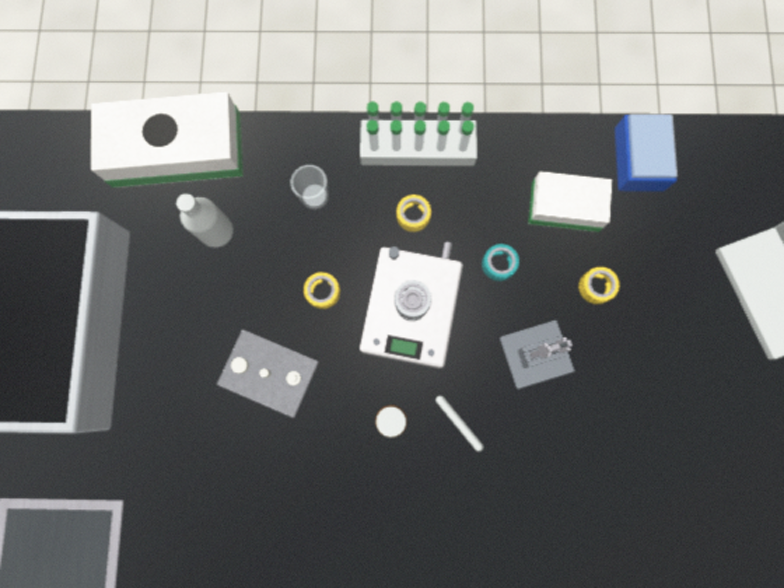

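The side view shows the tile around (432,463) with the slim plug at (434,455), the head at (412,300), and the stand at (483,255). The top view shows the slim plug at (264,373), the collar at (412,299), and the stand at (540,353). Next I zoom in for precision.

```bash
python3 - <<'E'
from h import *
np.set_printoptions(precision=4,suppress=True)
S=np.mean([cams.grab_frame("side").astype(float) for _ in range(4)],0);T=np.mean([cams.grab_frame("top").astype(float) for _ in range(4)],0)
np.save("S0.npy",S);np.save("T0.npy",T)
crops=[(T,228,350),(T,180,262),(T,233,154),(S,140,315),(S,188,262),(S,292,267)]
cells=[]
for im,r,c in crops:
    x=im[r:r+60,c:c+66].clip(0,255).astype(np.uint8)[:,:,::-1]
    x=cv2.resize(x,(264,240),interpolation=cv2.INTER_CUBIC);cv2.rectangle(x,(0,0),(263,239),(0,0,255),1);cells.append(x)
cv2.imwrite("pics/m0.png",np.vstack([np.hstack(cells[:3]),np.hstack(cells[3:])]))
# white blobs on tile
from scipy import ndimage as nd
for nm,im,(r0,r1,c0,c1) in [("top",T,(233,300,154,230)),("side",S,(292,370,267,352))]:
    g=im[r0:r1,c0:c1].mean(2); th=150 if nm=="top" else 150
    l,n=nd.label(g>th)
    w=np.clip(g-110,0,None)
    for i in range(1,n+1):
        a=(l==i).sum()
        if a>4:
            m=nd.binary_dilation(l==i,iterations=1); print(nm,a,np.array(nd.center_of_mass(w*m))+[r0,c0])
for n in ["plug_mid","wide_plug","step_plug","seat","stand_slot","tongs_grip"]:
    for c in ["side","top"]:
        print(n,c,[(np.round(x["point"],1).tolist(),round(x["score"],2)) for x in look_for(n,c)[:2]+spot_point(n,c)[:3]])
E
```

```text
top 2440 [266.2847 190.6079]
side 3049 [329.1445 307.5779]
plug_mid side [([323.0, 304.1], 0.66)]
plug_mid top [([263.8, 194.7], 0.48)]
wide_plug side [([340.6, 296.2], 0.72), ([346.7, 294.7], 0.48)]
wide_plug top [([262.9, 171.7], 0.67), ([263.3, 168.9], 0.68)]
step_plug side [([229.7, 375.3], 0.74), ([311.5, 317.4], 0.6)]
step_plug top [([216.8, 294.3], 0.74), ([271.2, 209.9], 0.52), ([252.1, 398.8], 0.22)]
seat side [([230.9, 295.5], 0.67), ([222.8, 297.9], 0.67), ([204.7, 293.0], 0.88), ([263.7, 363.3], 0.4)]
seat top [([219.3, 291.8], 0.97), ([214.6, 291.1], 0.64)]
stand_slot side [([188.4, 345.6], 0.7), ([177.4, 346.9], 0.57), ([158.5, 347.9], 0.16)]
stand_slot top [([257.0, 382.5], 0.81), ([254.5, 384.7], 0.71)]
tongs_grip side [([162.0, 345.4], 0.67), ([157.9, 345.5], 0.7), ([334.9, 177.3], 0.51), ([329.0, 307.8], 0.48)]
tongs_grip top [([249.5, 394.1], 0.46), ([249.0, 395.3], 0.71), ([146.3, 403.2], 0.68)]
```

View pics/m0.png

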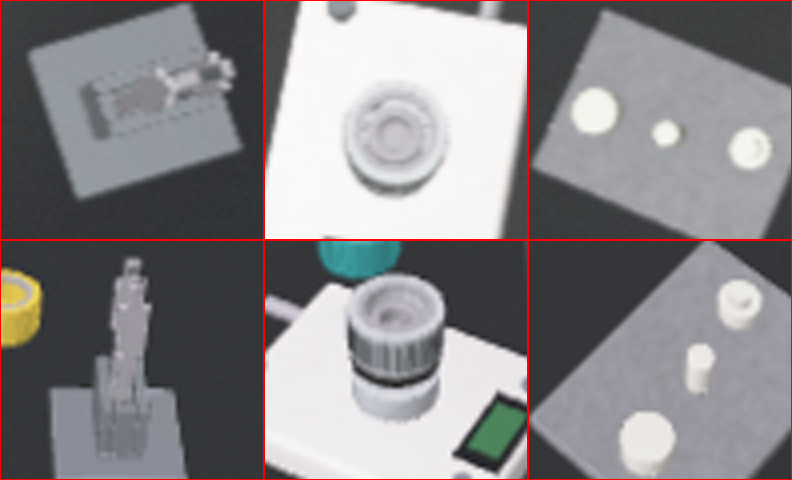

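Top view: the stand plate has corners (30,50), (190,3), (243,148), (80,198) with the slot along its left-right axis. The seat is at about (row 213, col 295). The slim plug is the middle one on the tile (row 266, col 188.5). In the side view it is at about (row 324, col 310). I'll now rectify onto known planes and fit shapes.

```bash
cat >> h.py <<'E'
def rect(im,cam,z,cx,cy,h=0.1,s=0.0005):
    # map: row grows with -x, col grows with -y  (top-view like)
    n=int(2*h/s);P=lambda r,c:np.array([cx+h-r*s,cy+h-c*s,z])
    src=np.float32([[0,0],[n,0],[n,n],[0,n]]);dst=np.float32([proj(cam,P(b,a))[::-1] for a,b in src])
    M=cv2.getPerspectiveTransform(dst,src);return cv2.warpPerspective(im.clip(0,255).astype(np.uint8),M,(n,n),flags=cv2.INTER_CUBIC)
E
python3 - <<'E'
from h import *
np.set_printoptions(precision=4,suppress=True)
I={"top":np.load("T0.npy"),"side":np.load("S0.npy")}
def fit(name,z,x,y,h,th,dil=0):
    for c in I:
        g=rect(I[c],c,z,x,y,h)
        gg=cv2.cvtColor(g,cv2.COLOR_RGB2GRAY)
        m=(gg>th).astype(np.uint8);m=cv2.morphologyEx(m,cv2.MORPH_OPEN,np.ones((15,15)))
        m=cv2.morphologyEx(m,cv2.MORPH_CLOSE,np.ones((25,25)))
        cs,_=cv2.findContours(m,cv2.RETR_EXTERNAL,cv2.CHAIN_APPROX_NONE)
        k=max(cs,key=cv2.contourArea);(a,b),(w,hh),t=cv2.minAreaRect(k)
        M=cv2.moments(k);print(name,c,"rect c",x+h-b*.0005,y+h-a*.0005,"size",w*.5,hh*.5,"ang",t,"mom",x+h-M['m01']/M['m00']*.0005,y+h-M['m10']/M['m00']*.0005)
fit("stand",.006,.51,-.235,.1,70)
fit("tile",.010,.48,.215,.11,75)
fit("head",.030,.60,-.026,.13,170)
fit("plug",.034,*onz("top",[266,188.5],.034)[:2],.015,170)
# circles
tiles=[]
for c in I:
    x,y=onz("top",[213,295],.100)[:2]
    g=rect(I[c],c,.100,x,y,.06,.0004)
    g2=rect(I[c],c,.092,x,y,.06,.0004)
    print(c,"ring patch centre",x,y)
    tiles.append(np.hstack([g,g2]))
cv2.imwrite("pics/r.png",cv2.resize(np.vstack(tiles),(600,600))[:,:,::-1])
s=onz("side",[323.75,310],.022);print(s, tri([323.75,310],[266,188.5]))
E
```

```text
stand top rect c 0.5152262573242188 -0.23506190490722656 size 93.1135025024414 115.05423736572266 ang 72.31560516357422 mom 0.5139053195738157 -0.23124516763507214
stand side rect c 0.5228670959472657 -0.2527532501220703 size 93.03659057617188 167.7321014404297 ang 72.49076080322266 mom 0.5164245382379209 -0.23745817010208398
tile top rect c 0.475931037902832 0.21482759094238282 size 144.2852783203125 103.43229675292969 ang 21.801406860351562 mom 0.47580550138004973 0.21474127774356166
tile side rect c 0.4767769317626953 0.2192474136352539 size 143.9767303466797 102.50733184814453 ang 21.86637306213379 mom 0.4767391975042658 0.21926149336137016
head top rect c 0.5886595001220702 -0.021240577697753893 size 139.01861572265625 180.75619506835938 ang 10.451634407043457 mom 0.593488431758788 -0.022573418299296433
head side rect c 0.5968419952392578 -0.025494003295898432 size 184.92282104492188 207.46238708496094 ang 10.304845809936523 mom 0.5962098679858585 -0.014483790999237203
plug top rect c 0.4745761984248756 0.2190590807638915 size 15.0 20.5 ang 90.0 mom 0.4747382280307254 0.2178015009529409
plug side rect c 0.4755761984248756 0.2203090807638915 size 13.0 18.0 ang 90.0 mom 0.47551420029228925 0.22047378664624445
top ring patch centre 0.5871283274146086 -0.02306843494882559
side ring patch centre 0.5871283274146086 -0.02306843494882559
[0.4748 0.2172 0.022 ] (array([0.475 , 0.2171, 0.0219]), np.float64(0.0003093181120139037))
```

View pics/r.png

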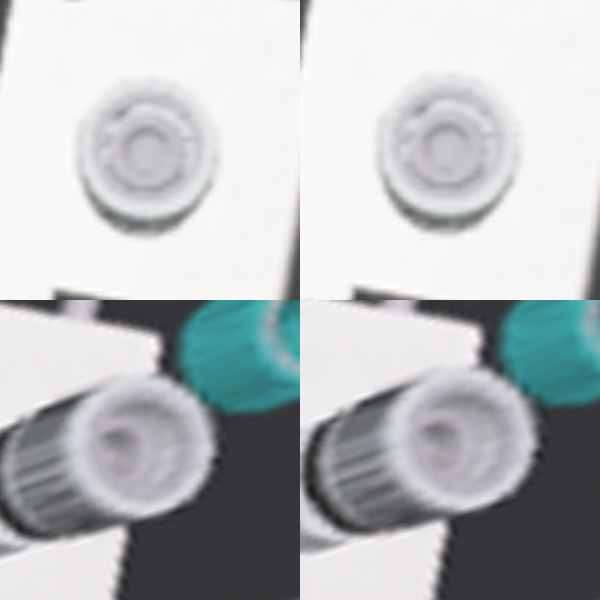

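Call:
{"method": "apply_moves", "body": {
  "increments": [
    [[80, -44, -3], 0.02, 70],
    [[160, -88, -5], 0.044, 60],
    [[240, -132, -8], 0.044, 60],
    [[318, -175, -10], 0.044, 60],
    [[318, -175, -10], 0.044, 60],
    [[318, -175, -10], 0.044, 60],
    [[318, -175, -10], 0.044, 60],
    [[318, -175, -10], 0.044, 60]
  ]
}}

```text
clock: 3.4
ee_pos: [0.4701, -0.3607, 0.2413]
tool_rot: [[0.953, 0.302, -0.0], [0.302, -0.953, -0.001], [-0.001, 0.0, -1.0]]
contact_force: [0.0, -1.2, 0.5]
finger_gap: 0.06
grip_force: 0.0
```

```bash
cat >> h.py <<'E'
def box(c,yaw,sx,sy,z0,z1,oy=0,ox=0):
    u=np.array([np.cos(yaw),np.sin(yaw)]);v=np.array([-u[1],u[0]]);c=np.array(c)+oy*v+ox*u
    q=[c+a*sx/2*u+b*sy/2*v for a,b in [(1,1),(1,-1),(-1,-1),(-1,1)]]
    E=[]
    for i in range(4):
        j=(i+1)%4
        E+=[([*q[i],z0],[*q[j],z0]),([*q[i],z1],[*q[j],z1]),([*q[i],z0],[*q[i],z1])]
    return E
def overlay(im,cam,E,r,c,n=60,m=66,k=6,col=(0,0,255)):
    x=cv2.resize(im[r:r+n,c:c+m].clip(0,255).astype(np.uint8)[:,:,::-1],None,fx=k,fy=k,interpolation=cv2.INTER_CUBIC)
    for a,b in E:
        p,q=[np.array(proj(cam,np.array(t))[::-1]) for t in (a,b)]
        f=lambda p:tuple(int(round(t)) for t in ((p-[c,r]+.5)*k-.5))
        cv2.line(x,f(p),f(q),col,1,cv2.LINE_AA)
    return x
E
python3 - <<'E'
from h import *
np.set_printoptions(precision=4,suppress=True)
S=np.load("S0.npy");T=np.load("T0.npy")
s=telemetry.observe();print(s["clock"],s["ee_pos"],s["tool_rot"],s["finger_gap"])
print(onz("top",[252.9,383.9],.006),onz("top",[250.2,388],.05),onz("top",[254.5,384.7],.05))
c=(.5134,-.2294);yaw=np.radians(17.6)
E=box(c,yaw,.09,.1,0,.006)+box(c,yaw,.032,.06,.006,.05)+box(c,yaw,.016,.044,.05,.05)
B=box(c,yaw,.010,.005,.008,.138,.0145)+box(c,yaw,.010,.005,.008,.138,-.0145)+box(c,yaw,.02,.005,.083,.123,.0145)
o=[]
for E2 in (E,B): o.append(np.vstack([overlay(T,"top",E2,228,350,50),overlay(S,"side",E2,145,315,50)]))
cv2.imwrite("pics/o1.png",np.hstack(o))
E
```

```text
3.4 [ 0.4701 -0.3607  0.2413] [[ 0.9533  0.302  -0.0004]
 [ 0.302  -0.9533 -0.0006]
 [-0.0006  0.0005 -1.    ]] 0.060008539326850414
[ 0.5126 -0.2321  0.006 ] [ 0.515  -0.2308  0.05  ] [ 0.5054 -0.2233  0.05  ]
```

View pics/o1.png

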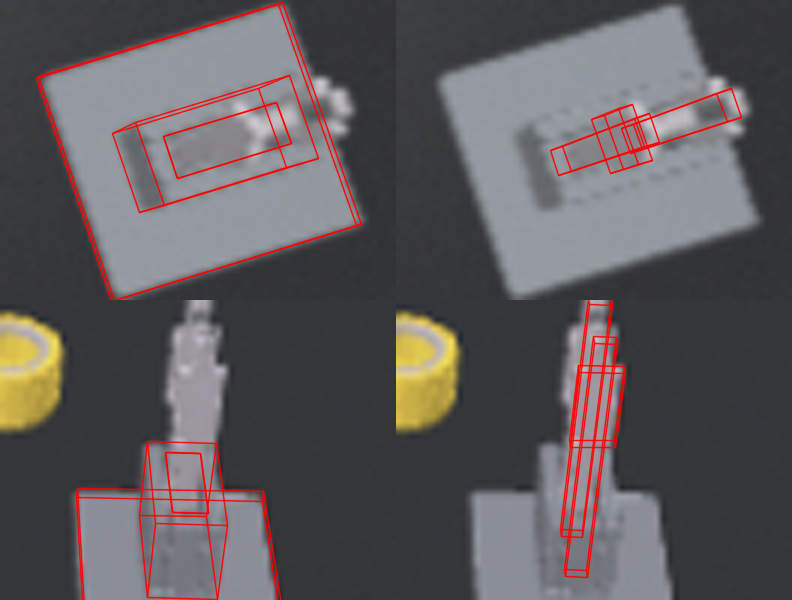

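The overlay fits the stand well. The tongs sit about 1–2 mm towards +x of the slot centre. I'll grasp now.

Call:
{"method": "apply_moves", "body": {
  "increments": [
    [[41, -56, 0], 0, 60],
    [[82, -111, 0], 0, 60],
    [[82, -111, 0], 0, 60],
    [[82, -111, 40], 0, 60],
    [[82, -111, 80], 0, 60],
    [[82, -111, 120], 0, 60],
    [[82, -111, 161], 0, 60],
    [[82, -111, 161], 0, 60],
    [[82, -111, 161], 0, 60],
    [[82, -111, 161], 0, 45],
    [[82, -111, 161], 0, 36],
    [[82, -111, 161], 0, 31],
    [[82, -111, 161], 0, 29],
    [[82, -111, 161], 0, 29],
    [[82, -111, 161], 0, 29],
    [[82, -111, 161], 0, 29]
  ],
  "force": 20
}}

```text
clock: 5.4
ee_pos: [0.5159, -0.23, 0.0816]
tool_rot: [[0.953, 0.302, 0.002], [0.302, -0.953, -0.001], [0.002, 0.001, -1.0]]
contact_force: [-0.1, -0.0, 9.8]
finger_gap: 0.0291
grip_force: 6.9
```

```bash
python3 - <<'E'
from h import *
np.set_printoptions(precision=4,suppress=True)
s=telemetry.observe();print(s["clock"],s["ee_pos"],s["contact_force"],s["ft_torque"],s["finger_gap"],s["grip_force"])
for c in ["side","top"]:
    cams.grab_frame(c);print([(x["point"],x["score"]) for x in spot_point("tongs_grip",c)[:2]])
E
```

```text
5.4 [ 0.5159 -0.23    0.0816] [-0.1329 -0.0072  9.7867] [0.0679 0.27   0.0738] 0.029100779792105586 6.920868158340454
[([232.2, 377.1], 0.66), ([159.3, 347.3], 0.6)]
[]
```

Call:
{"method": "apply_moves", "body": {
  "increments": [
    [[0, 0, -5], 0, 29],
    [[0, 0, -15], 0, 29],
    [[0, 0, -40], 0, 29],
    [[0, 0, -75], 0, 29],
    [[0, 0, -110], 0, 29],
    [[0, 0, -140], 0, 29],
    [[0, 0, -140], 0, 29],
    [[0, 0, -140], 0, 29]
  ]
}}

```text
clock: 6.6
ee_pos: [0.5147, -0.2295, 0.2201]
tool_rot: [[0.953, 0.302, -0.001], [0.302, -0.953, 0.0], [-0.0, -0.0, -1.0]]
contact_force: [-0.2, -0.7, -0.7]
finger_gap: 0.0293
grip_force: 4.4
```

```bash
python3 - <<'E'
from h import *
np.set_printoptions(precision=4,suppress=True)
s=telemetry.observe();print(s["clock"],s["ee_pos"],s["tool_rot"],s["contact_force"],s["ft_torque"],s["finger_gap"],s["grip_force"])
S=cams.grab_frame("side").astype(float);T=cams.grab_frame("top").astype(float)
p=s["ee_pos"]+np.array([0,0,.019+.006]);c=p[:2];yaw=np.radians(17.6);z=p[2]
E=sum([box(c,yaw,.010,.005,z-.095,z+.035,o)+box(c,yaw,.02,.005,z-.02,z+.02,o) for o in(-.012,.012)],[])
t=proj("top",p);q=proj("side",p);print(t,q)
a=overlay(T,"top",E,int(t[0])-30,int(t[1])-45,n=90,m=66);b=overlay(S,"side",E,int(q[0])-35,int(q[1])-33,n=90,m=66)
cv2.imwrite("pics/o2.png",np.hstack([a,b]))
E
```

```text
6.6 [ 0.5147 -0.2295  0.2201] [[ 0.9533  0.3021 -0.0005]
 [ 0.3021 -0.9533  0.0002]
 [-0.0004 -0.0004 -1.    ]] [-0.2264 -0.7366 -0.6671] [0.0362 0.0035 0.0524] 0.029303037528828364 4.420961793512106
[np.float64(240.59556856644332), np.float64(414.86786708723025)] [np.float64(110.27194624780715), np.float64(353.1259069156222)]
```

View pics/o2.png

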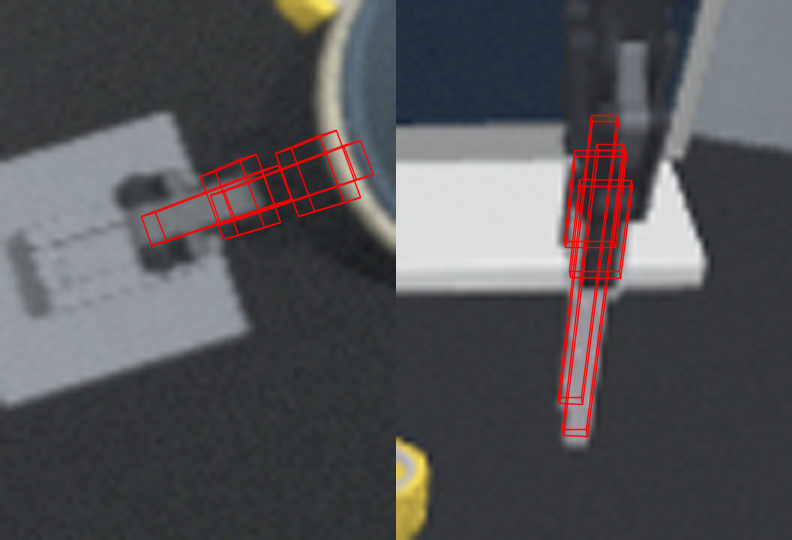

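The tongs hang straight. The blade tips in the side view are about 3 mm lower than drawn, so grip ≈ TCP+21.5 mm and tips ≈ TCP−73.6 mm. Next is the plug.

Call:
{"method": "apply_moves", "body": {
  "increments": [
    [[5, -22, 0], 0, 30],
    [[15, -68, 0], 0, 31],
    [[26, -118, 0], 0, 32],
    [[38, -170, 0], 0, 32],
    [[49, -222, 0], 0, 32],
    [[61, -274, 0], 0, 32],
    [[72, -325, 0], 0, 32],
    [[83, -372, 0], 0, 32],
    [[91, -412, 0], 0, 32],
    [[97, -438, 0], 0, 32],
    [[97, -438, 30], 0, 32],
    [[97, -438, 70], 0, 32],
    [[97, -438, 70], 0, 32],
    [[97, -438, 70], 0, 32],
    [[97, -438, 70], 0, 32]
  ]
}}

```text
clock: 8.57
ee_pos: [0.4761, 0.2175, 0.1517]
tool_rot: [[0.953, 0.302, 0.002], [0.302, -0.953, 0.001], [0.002, -0.0, -1.0]]
contact_force: [0.5, 0.4, -0.3]
finger_gap: 0.032
grip_force: 3.6
```

```bash
python3 - <<'E'
from h import *
np.set_printoptions(precision=4,suppress=True)
s=telemetry.observe();print(s["clock"],s["ee_pos"],s["tool_rot"],s["contact_force"],s["finger_gap"],s["grip_force"])
S=cams.grab_frame("side").astype(float);T=cams.grab_frame("top").astype(float)
p=s["ee_pos"]+np.array([0,0,.0214]);c=p[:2];yaw=np.radians(17.6);z=p[2];d=.0135
E=sum([box(c,yaw,.010,.005,z-.095,z+.035,o)+box(c,yaw,.02,.005,z-.02,z+.02,o) for o in(-d,d)],[])
E+=box((.475,.2175),yaw,.014,.014,.01,.034)
a=overlay(T,"top",E,228,155,n=90,m=66);b=overlay(S,"side",E,260,272,n=90,m=66)
cv2.imwrite("pics/o3.png",np.hstack([a,b]))
E
```

```text
8.575 [0.4761 0.2175 0.1517] [[ 0.9534  0.3017  0.0019]
 [ 0.3017 -0.9534  0.0011]
 [ 0.0021 -0.0004 -1.    ]] [ 0.5452  0.3816 -0.2698] 0.031997172961722935 3.5536701790988445
```

View pics/o3.png

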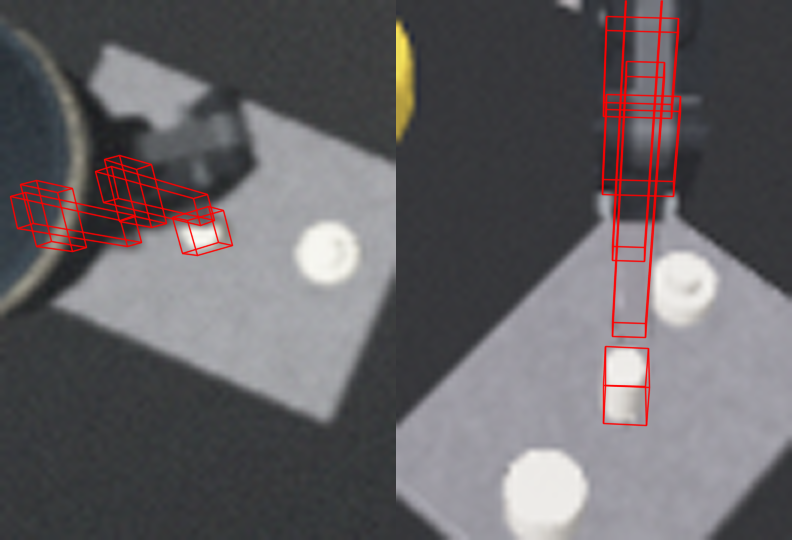

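Overlay matches the plug. The blades show about 2 mm to the +x side of the drawing in the side view (col 622 vs 630), so I shift −2 mm, descend and squeeze.

Call:
{"method": "apply_moves", "body": {
  "increments": [
    [[-2, 0, 10], 0, 32],
    [[-2, 0, 25], 0, 32],
    [[-2, 0, 40], 0, 32],
    [[-2, 0, 50], 0, 32],
    [[-2, 0, 52], 0, 32],
    [[-2, 0, 52], 0, 32],
    [[-2, 0, 52], 0, 29],
    [[-2, 0, 52], 0, 26],
    [[-2, 0, 52], 0, 23],
    [[-2, 0, 52], 0, 21],
    [[-2, 0, 52], 0, 21],
    [[-2, 0, 52], 0, 21]
  ],
  "force": 20
}}

```text
clock: 10.18
ee_pos: [0.4736, 0.2166, 0.0985]
tool_rot: [[0.953, 0.302, 0.0], [0.302, -0.953, 0.0], [0.001, -0.0, -1.0]]
contact_force: [0.0, -0.3, 4.8]
finger_gap: 0.0226
grip_force: 19.6
```

Call:
{"method": "apply_moves", "body": {
  "increments": [
    [[0, 0, -5], 0, 21],
    [[0, 0, -20], 0, 21],
    [[0, 0, -45], 0, 21],
    [[0, 0, -80], 0, 21],
    [[0, 0, -110], 0, 21],
    [[0, 0, -110], 0, 21],
    [[0, 0, -110], 0, 21]
  ]
}}

```text
clock: 11.05
ee_pos: [0.4731, 0.2163, 0.2083]
tool_rot: [[0.953, 0.302, -0.0], [0.302, -0.953, -0.0], [-0.0, 0.0, -1.0]]
contact_force: [-0.2, -0.4, -0.3]
finger_gap: 0.0229
grip_force: 19.7
```

```bash
python3 - <<'E'
from h import *
np.set_printoptions(precision=4,suppress=True)
s=telemetry.observe();print(s["clock"],s["ee_pos"],s["tool_rot"],s["contact_force"],s["finger_gap"],s["grip_force"])
S=cams.grab_frame("side").astype(float);T=cams.grab_frame("top").astype(float)
p=s["ee_pos"]+np.array([0,0,.0214]);c=p[:2];yaw=np.radians(17.6);z=p[2];d=.0095
E=sum([box(c,yaw,.010,.005,z-.095,z+.035,o)for o in(-d,d)],[])
q=s["ee_pos"]+np.array([0,0,-.0766]);E+=box(q[:2],yaw,.014,.014,q[2]-.012,q[2]+.012)
t=proj("top",q);u=proj("side",q);print(t,u)
a=overlay(T,"top",E,int(t[0])-45,int(t[1])-33,n=90,m=66);b=overlay(S,"side",E,int(u[0])-60,int(u[1])-33,n=90,m=66)
cv2.imwrite("pics/o4.png",np.hstack([a,b]))
E
```

```text
11.05 [0.4731 0.2163 0.2083] [[ 0.9533  0.302  -0.0001]
 [ 0.302  -0.9533 -0.0001]
 [-0.0001  0.0001 -1.    ]] [-0.1709 -0.4272 -0.274 ] 0.022922178238564232 19.670556262135506
[np.float64(264.3180148876881), np.float64(176.41496038884273)] [np.float64(291.3963825804033), np.float64(313.15574288886984)]
```

View pics/o4.png

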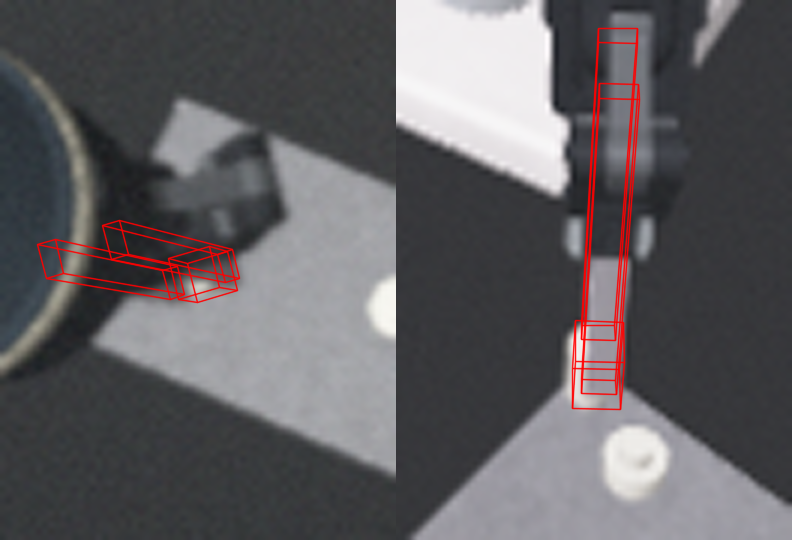

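The plug is held between the blades (side view: plug left edge col ~567, blade 586–628), about 1.7 mm along tool +x from the TCP. Now moving over the seat.

Call:
{"method": "apply_moves", "body": {
  "increments": [
    [[3, 22, 0], 0, 21],
    [[9, 65, 0], 0, 21],
    [[16, 115, 0], 0, 21],
    [[23, 165, 0], 0, 21],
    [[30, 212, 0], 0, 21],
    [[35, 248, 0], 0, 21],
    [[37, 261, 0], 0, 21],
    [[37, 261, 0], 0, 21],
    [[37, 261, 0], 0, 21],
    [[37, 261, 0], 0, 21]
  ]
}}

```text
clock: 12.4
ee_pos: [0.5871, -0.0195, 0.2084]
tool_rot: [[0.953, 0.304, -0.0], [0.304, -0.953, 0.001], [0.0, -0.001, -1.0]]
contact_force: [-0.0, 0.2, -1.0]
finger_gap: 0.0228
grip_force: 19.7
```

```bash
python3 - <<'E'
from h import *
np.set_printoptions(precision=4,suppress=True)
s=telemetry.observe();print(s["clock"],s["ee_pos"],s["tool_rot"],s["contact_force"],s["finger_gap"],s["grip_force"])
S=np.mean([cams.grab_frame("side").astype(float) for _ in range(3)],0);np.save("S1.npy",S)
S0=np.load("S0.npy")
u=np.array([.953,.302,0])
q=s["ee_pos"]+np.array([0,0,-.0765])+.0017*u
def circ(x,y,z,r,n=40):
    a=np.linspace(0,2*np.pi,n+1);P=[[x+r*np.cos(t),y+r*np.sin(t),z] for t in a];return list(zip(P[:-1],P[1:]))
yaw=np.radians(17.6)
P=circ(q[0],q[1],q[2]-.012,.007)+circ(q[0],q[1],q[2]+.012,.007)+box(s["ee_pos"][:2],yaw,.01,.024,s["ee_pos"][2]-.0736,s["ee_pos"][2]-.05)
C=circ(.5887,-.0215,.1,.0285)+circ(.5887,-.0215,.07,.0285)+circ(.5887,-.0215,.092,.009)+circ(.5887,-.0215,.1,.0175)
a=overlay(S,"side",P,165,264,n=90,m=66);b=overlay(S0,"side",C,165,264,n=90,m=66)
cv2.imwrite("pics/o5.png",np.hstack([a,b]))
E
```

```text
12.4 [ 0.5871 -0.0195  0.2084] [[ 0.9527  0.304  -0.0001]
 [ 0.304  -0.9527  0.0006]
 [ 0.     -0.0006 -1.    ]] [-0.0179  0.2341 -1.0398] 0.022804634748468663 19.707527607679367
```

View pics/o5.png

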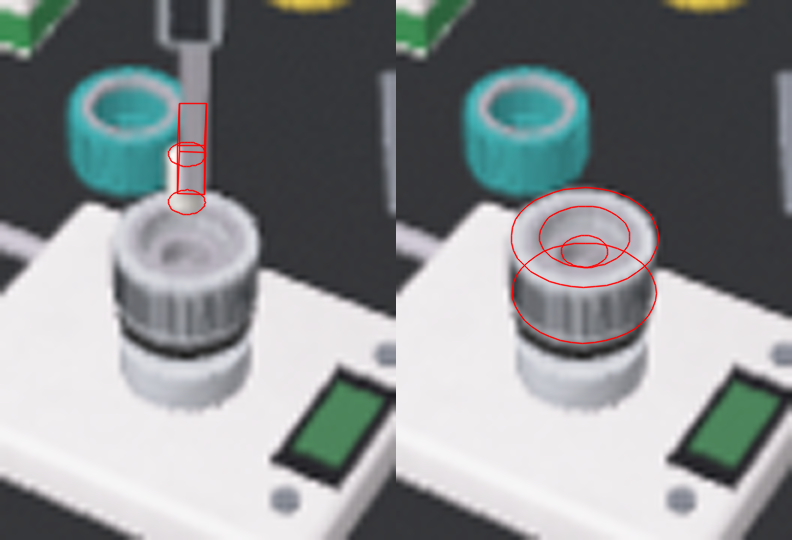

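Side-view overlays match for both collar/seat (hole at (187,253)) and plug (bottom (187,203)). The remaining error is about 2.5 mm in y. I'll check whether it is settling lag.

Call:
{"method": "apply_moves", "body": {
  "increments": [
    [[0, 0, 8], 0, 21],
    [[0, 0, 8], 0, 21],
    [[0, 0, 8], 0, 21],
    [[0, 0, 8], 0, 21]
  ]
}}

```text
clock: 13.05
ee_pos: [0.5876, -0.0211, 0.2004]
tool_rot: [[0.953, 0.302, 0.0], [0.302, -0.953, 0.0], [0.0, 0.0, -1.0]]
contact_force: [0.3, -0.1, -1.1]
finger_gap: 0.0221
grip_force: 19.7
```

Call:
{"method": "apply_moves", "body": {
  "increments": [
    [[-0.5, 0.5, 4], 0, 21],
    [[-0.5, 0.5, 9], 0, 21],
    [[-0.5, 0.5, 14], 0, 21],
    [[-0.5, 0.5, 18], 0, 21],
    [[-0.5, 0.5, 21], 0, 21],
    [[-0.5, 0.5, 24], 0, 21],
    [[-0.5, 0.5, 24], 0, 21],
    [[-0.5, 0.5, 24], 0, 21]
  ]
}}

```text
clock: 14.05
ee_pos: [0.5872, -0.0217, 0.1764]
tool_rot: [[0.953, 0.302, 0.0], [0.302, -0.953, 0.0], [0.0, 0.0, -1.0]]
contact_force: [-0.8, -1.1, -1.2]
finger_gap: 0.0227
grip_force: 19.7
```

Call:
{"method": "apply_moves", "body": {
  "increments": [
    [[0, 0, 3], 0, 21],
    [[0, 0, 5], 0, 21],
    [[0, 0, 7], 0, 21],
    [[0, 0, 7], 0, 21],
    [[0, 0, 7], 0, 21]
  ]
}}

```text
clock: 14.68
ee_pos: [0.5872, -0.0217, 0.1693]
tool_rot: [[0.953, 0.302, 0.0], [0.302, -0.953, 0.0], [0.0, -0.0, -1.0]]
contact_force: [-0.1, 0.1, -0.7]
finger_gap: 0.0225
grip_force: 19.7
```

Call:
{"method": "apply_moves", "body": {
  "increments": [
    [[0, 0, 0], 0, 23.5],
    [[0, 0, 0], 0, 25],
    [[0, 0, 0], 0, 26],
    [[0, 0, 0], 0, 27],
    [[0, 0, 0], 0, 27],
    [[0, 0, 0], 0, 27]
  ]
}}

```text
clock: 15.42
ee_pos: [0.5872, -0.0217, 0.1693]
tool_rot: [[0.953, 0.302, 0.0], [0.302, -0.953, 0.0], [0.0, -0.0, -1.0]]
contact_force: [-0.8, 0.1, -0.4]
finger_gap: 0.0269
grip_force: 5.0
```

```bash
python3 - <<'E'
from h import *
np.set_printoptions(precision=4,suppress=True)
s=telemetry.observe();print(s["clock"],s["ee_pos"],s["contact_force"],s["finger_gap"],s["grip_force"])
E
```

```text
15.425 [ 0.5872 -0.0217  0.1693] [-0.8274  0.0817 -0.399 ] 0.026855105876502253 5.033820178359747
```

Call:
{"method": "apply_moves", "body": {
  "increments": [
    [[0, 0, -3], 0, 27],
    [[0, 0, -8], 0, 27],
    [[0, 0, -15], 0, 27],
    [[0, 0, -25], 0, 27],
    [[0, 0, -45], 0, 27],
    [[0, 0, -60], 0, 27],
    [[0, 0, -60], 0, 27],
    [[0, 0, -60], 0, 27]
  ]
}}

```text
clock: 16.42
ee_pos: [0.5869, -0.0217, 0.2289]
tool_rot: [[0.953, 0.302, -0.001], [0.302, -0.953, -0.0], [-0.001, -0.0, -1.0]]
contact_force: [-0.7, 0.3, -0.5]
finger_gap: 0.0265
grip_force: 5.0
```

```bash
python3 - <<'E'
from h import *
np.set_printoptions(precision=4,suppress=True)
s=telemetry.observe();print(s["clock"],s["ee_pos"],s["contact_force"],s["finger_gap"],s["grip_force"])
S=cams.grab_frame("side").astype(float)
for c in ["side"]: print([(x["point"],x["score"]) for x in spot_point("plug_mid",c)[:2]])
def circ(x,y,z,r,n=40):
    a=np.linspace(0,2*np.pi,n+1);P=[[x+r*np.cos(t),y+r*np.sin(t),z] for t in a];return list(zip(P[:-1],P[1:]))
p=s["ee_pos"]
E=circ(.5887,-.0215,.104,.007)+box(p[:2],np.radians(17.6),.01,.0285,p[2]-.0736,p[2]-.03)
a=overlay(S,"side",[],150,264,n=90,m=66);b=overlay(S,"side",E,150,264,n=90,m=66)
cv2.imwrite("pics/o6.png",np.hstack([a,b]))
E
```

```text
16.425 [ 0.5869 -0.0217  0.2289] [-0.6531  0.2804 -0.4819] 0.026491959867211933 5.033845994621515
[([204.9, 289.4], 0.52)]
```

View pics/o6.png

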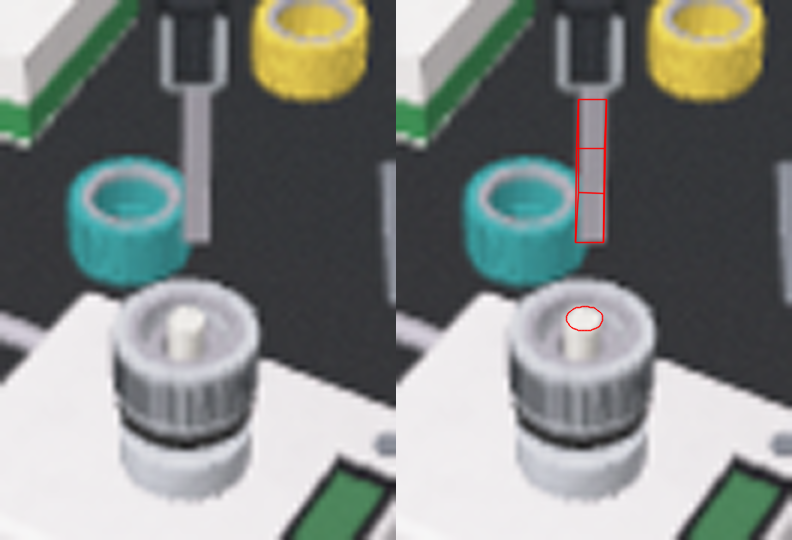

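The plug stands upright in the seat, matching the predicted circle at (585,318). Returning the tongs.

Call:
{"method": "apply_moves", "body": {
  "increments": [
    [[-10, 14, 0], 0, 28],
    [[-35, 47, 0], 0, 29],
    [[-65, 88, 0], 0, 29],
    [[-95, 128, 0], 0, 29],
    [[-120, 160, 0], 0, 29],
    [[-131.5, 176.5, 0], 0, 29],
    [[-131.5, 176.5, 30], 0, 29],
    [[-131.5, 176.5, 65], 0, 29],
    [[-131.5, 176.5, 90], 0, 29],
    [[-131.5, 176.5, 90], 0, 29],
    [[-131.5, 176.5, 90], 0, 29],
    [[-131.5, 176.5, 90], 0, 29]
  ]
}}

```text
clock: 18.02
ee_pos: [0.5156, -0.2302, 0.1405]
tool_rot: [[0.953, 0.302, 0.002], [0.302, -0.953, -0.001], [0.001, 0.001, -1.0]]
contact_force: [-0.2, 0.1, -0.3]
finger_gap: 0.0293
grip_force: 4.4
```

Call:
{"method": "apply_moves", "body": {
  "increments": [
    [[-0.5, 0, 10], 0, 29],
    [[-0.5, 0, 20], 0, 29],
    [[-0.5, 0, 30], 0, 29],
    [[-0.5, 0, 40], 0, 29],
    [[-0.5, 0, 50], 0, 29],
    [[-0.5, 0, 56], 0, 29],
    [[-0.5, 0, 56], 0, 29],
    [[-0.5, 0, 56], 0, 29]
  ]
}}

```text
clock: 19.02
ee_pos: [0.5148, -0.2299, 0.0835]
tool_rot: [[0.953, 0.302, 0.0], [0.302, -0.953, -0.0], [0.0, 0.0, -1.0]]
contact_force: [-0.0, 0.7, -0.3]
finger_gap: 0.0291
grip_force: 4.4
```

Call:
{"method": "apply_moves", "body": {
  "increments": [
    [[0, 0, 1], 0, 31],
    [[0, 0, 1], 0, 33],
    [[0, 0, 1], 0, 36],
    [[0, 0, 1], 0, 42],
    [[0, 0, 1], 0, 55],
    [[0, 0, 1], 0, 62],
    [[0, 0, 1], 0, 62],
    [[0, 0, 1], 0, 62],
    [[0, 0, -20], 0, 62],
    [[0, 0, -50], 0, 62],
    [[0, 0, -90], 0, 62],
    [[0, 0, -130], 0, 70],
    [[0, 0, -130], 0, 80],
    [[0, 0, -130], 0, 80]
  ]
}}

```text
clock: 20.78
ee_pos: [0.5143, -0.2297, 0.2129]
tool_rot: [[0.953, 0.302, -0.0], [0.302, -0.953, 0.0], [-0.0, -0.0, -1.0]]
contact_force: [0.5, 0.3, -0.1]
finger_gap: 0.08
grip_force: 0.0
```

```bash
python3 - <<'E'
from h import *
np.set_printoptions(precision=4,suppress=True)
s=telemetry.observe();print(s["clock"],s["ee_pos"],s["contact_force"],s["finger_gap"])
S=cams.grab_frame("side").astype(float);T=cams.grab_frame("top").astype(float)
for c in ["side","top"]: print([(x["point"],x["score"]) for x in spot_point("tongs_grip",c)[:2]])
S0=np.load("S0.npy")
c=(.5148,-.2299);yaw=np.radians(17.6);B=sum([box(c,yaw,.010,.005,.008,.138,o) for o in(-.0145,.0145)],[])
cv2.imwrite("pics/o7.png",np.hstack([overlay(S,"side",B,130,315,n=80),overlay(S,"side",[],130,315,n=80)]))
E
```

```text
20.775 [ 0.5143 -0.2297  0.2129] [ 0.5028  0.3327 -0.1364] 0.0799630563136468
[([161.5, 346.7], 0.55)]
[([266.4, 191.2], 0.62)]
```

View pics/o7.png

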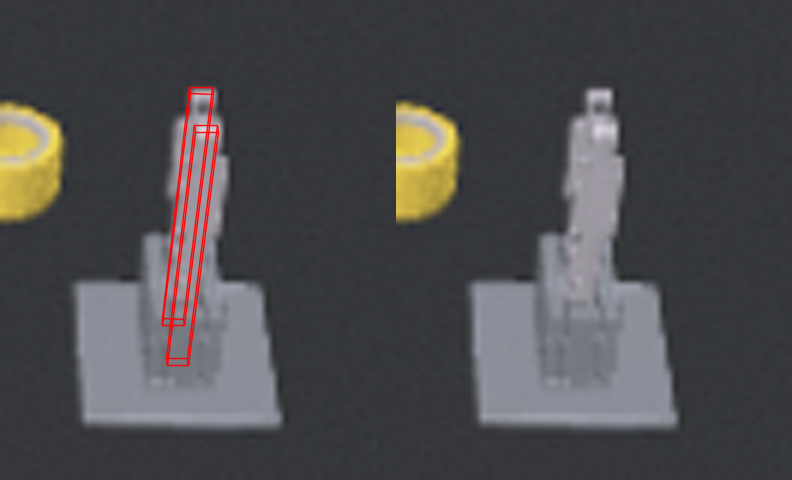

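Side view: the tongs stand in the slot as before (top at (202,92)). Next is the collar; I'll check the wrist range first.

```bash
python3 - <<'E'
from h import *
np.set_printoptions(precision=4,suppress=True)
s=telemetry.observe();print(s["joints"],s["tool_rot"])
d=np.array([.5885,-.0215,.16])-s["ee_pos"];print(np.array(s["tool_rot"]).T@d*1000)
E
```

```text
[ 0.3791  0.4278 -0.0619  1.7626  0.0313  0.9542 -0.9593] [[ 0.9533  0.3021 -0.0018]
 [ 0.3021 -0.9533  0.0007]
 [-0.0015 -0.0012 -1.    ]]
[ 133.839  -175.8798   52.2303]
```

Call:
{"method": "apply_moves", "body": {
  "increments": [
    [[15, -20, 0], -0.1, 80],
    [[45, -60, 5], -0.25, 80],
    [[80, -105, 15], -0.4, 80],
    [[110, -145, 30], -0.55, 80],
    [[128, -168, 45], -0.6, 80],
    [[134, -176, 52], -0.6, 80],
    [[134, -176, 52], -0.6, 80],
    [[134, -176, 52], -0.6, 80],
    [[134, -176, 52], -0.6, 80],
    [[134, -176, 52], -0.6, 80]
  ]
}}

```text
clock: 22.22
ee_pos: [0.5893, -0.0224, 0.1617]
tool_rot: [[0.617, 0.787, 0.001], [0.787, -0.617, -0.0], [0.0, 0.001, -1.0]]
contact_force: [0.9, -0.2, 0.2]
finger_gap: 0.0802
grip_force: 0.0
```

```bash
python3 - <<'E'
from h import *
np.set_printoptions(precision=4,suppress=True)
s=telemetry.observe();print(s["joints"],s["ee_pos"])
d=np.array([.5885,-.0215,.066])-s["ee_pos"];print(np.array(s["tool_rot"]).T@d*1000)
E
```

```text
[ 0.1113  0.5226 -0.2341  1.7557  0.1512  0.8802 -0.8545] [ 0.5893 -0.0224  0.1617]
[ 0.2409 -1.2375 95.7362]
```

Descend around the collar, stopping first to check for contact, then close.

Call:
{"method": "apply_moves", "body": {
  "increments": [
    [[0, -1, 15], 0, 80],
    [[0, -1, 35], 0, 80],
    [[0, -1, 55], 0, 80],
    [[0, -1, 75], 0, 80],
    [[0, -1, 90], 0, 80],
    [[0, -1, 95], 0, 80],
    [[0, -1, 95], 0, 80],
    [[0, -1, 95], 0, 80]
  ]
}}

```text
clock: 23.22
ee_pos: [0.5889, -0.0209, 0.0669]
tool_rot: [[0.616, 0.787, 0.001], [0.787, -0.616, 0.0], [0.001, 0.001, -1.0]]
contact_force: [-0.1, 0.8, 0.5]
finger_gap: 0.0802
grip_force: 0.0
```

Call:
{"method": "apply_moves", "body": {
  "increments": [
    [[0, 0, 0], 0, 70],
    [[0, 0, 0], 0, 62],
    [[0, 0, 0], 0, 58],
    [[0, 0, 0], 0, 54],
    [[0, 0, 0], 0, 50],
    [[0, 0, 0], 0, 50],
    [[0, 0, 0], 0, 50]
  ],
  "force": 50
}}

```text
clock: 24.1
ee_pos: [0.5885, -0.021, 0.0668]
tool_rot: [[0.616, 0.788, 0.0], [0.788, -0.616, -0.0], [0.0, 0.0, -1.0]]
contact_force: [-1.8, 0.0, 5.8]
finger_gap: 0.055
grip_force: 51.6
```

Call:
{"method": "apply_moves", "body": {
  "increments": [
    [[0, 0, 0.5], 0.07, 50],
    [[0, 0, 0.5], 0.14, 50],
    [[0, 0, 0.5], 0.14, 50],
    [[0, 0, 0.5], 0.21, 50],
    [[0, 0, 0.5], 0.28, 50],
    [[0, 0, 0.5], 0.28, 50]
  ]
}}

```text
clock: 24.85
ee_pos: [0.5893, -0.021, 0.0667]
tool_rot: [[0.811, 0.586, 0.002], [0.586, -0.811, -0.0], [0.002, 0.001, -1.0]]
contact_force: [-0.0, -0.4, 6.7]
finger_gap: 0.0551
grip_force: 51.7
```

Call:
{"method": "apply_moves", "body": {
  "increments": [
    [[0, 0, 0], 0.07, 50],
    [[0, 0, 0], 0.12, 50],
    [[0, 0, 0], 0.12, 50]
  ]
}}

```text
clock: 25.22
ee_pos: [0.5894, -0.021, 0.0668]
tool_rot: [[0.875, 0.485, 0.002], [0.485, -0.875, -0.0], [0.002, 0.001, -1.0]]
contact_force: [0.1, -1.0, 6.7]
finger_gap: 0.0555
grip_force: 51.7
```

Call:
{"method": "apply_moves", "body": {
  "increments": [
    [[0, 0, 0], 0.06, 50],
    [[0, 0, 0], 0.12, 50],
    [[0, 0, 0], 0.12, 50],
    [[0, 0, 0], 0.12, 50]
  ]
}}

```text
clock: 25.72
ee_pos: [0.5894, -0.021, 0.0667]
tool_rot: [[0.926, 0.377, 0.002], [0.377, -0.926, -0.0], [0.002, 0.001, -1.0]]
contact_force: [-0.1, -0.4, 7.5]
finger_gap: 0.0549
grip_force: 51.7
```

Call:
{"method": "apply_moves", "body": {
  "increments": [
    [[0, 0, 0], 0.06, 50],
    [[0, 0, 0], 0.12, 50],
    [[0, 0, 0], 0.12, 50],
    [[0, 0, 0], 0.12, 50]
  ]
}}

```text
clock: 26.22
ee_pos: [0.5894, -0.021, 0.0667]
tool_rot: [[0.965, 0.264, 0.002], [0.264, -0.965, -0.0], [0.002, 0.001, -1.0]]
contact_force: [-0.1, -0.1, 6.7]
finger_gap: 0.0551
grip_force: 51.7
```

Call:
{"method": "apply_moves", "body": {
  "increments": [
    [[0, 0, 0], 0.06, 50],
    [[0, 0, 0], 0.12, 50],
    [[0, 0, 0], 0.12, 50],
    [[0, 0, 0], 0.12, 50]
  ]
}}

```text
clock: 26.72
ee_pos: [0.5892, -0.021, 0.0663]
tool_rot: [[0.989, 0.148, 0.002], [0.148, -0.989, -0.0], [0.002, 0.0, -1.0]]
contact_force: [1.0, 0.3, 5.4]
finger_gap: 0.055
grip_force: 52.0
```

Call:
{"method": "apply_moves", "body": {
  "increments": [
    [[0, 0, 0], 0.04, 50],
    [[0, 0, 0], 0.07, 50],
    [[0, 0, 0], 0.07, 50],
    [[0, 0, 0], 0.07, 50]
  ]
}}

```text
clock: 27.22
ee_pos: [0.5882, -0.0209, 0.0655]
tool_rot: [[0.997, 0.077, -0.001], [0.077, -0.997, 0.0], [-0.001, -0.0, -1.0]]
contact_force: [1.4, 0.3, -0.6]
finger_gap: 0.055
grip_force: 52.8
```

Call:
{"method": "apply_moves", "body": {
  "increments": [
    [[0, 0, 1], 0.04, 50],
    [[0, 0, 2], 0.05, 50],
    [[0, 0, 3.5], 0.05, 50],
    [[0, 0, 5], 0.05, 50],
    [[0, 0, 5], 0.05, 50]
  ]
}}

```text
clock: 27.85
ee_pos: [0.5884, -0.0209, 0.0609]
tool_rot: [[1.0, 0.027, -0.0], [0.027, -1.0, 0.0], [-0.0, -0.0, -1.0]]
contact_force: [-0.5, -0.1, 1.7]
finger_gap: 0.0549
grip_force: 53.2
```

Call:
{"method": "apply_moves", "body": {
  "increments": [
    [[0, 0, 1.5], 0, 50],
    [[0, 0, 3], 0, 50],
    [[0, 0, 4.5], 0, 50],
    [[0, 0, 6], 0, 50],
    [[0, 0, 7], 0, 50],
    [[0, 0, 7], 0, 50],
    [[0, 0, 7], 0, 50]
  ],
  "force": 60
}}

```text
clock: 28.72
ee_pos: [0.5886, -0.021, 0.0548]
tool_rot: [[1.0, 0.027, 0.001], [0.027, -1.0, 0.0], [0.001, -0.0, -1.0]]
contact_force: [-5.0, 1.1, 16.9]
finger_gap: 0.0548
grip_force: 64.1
```

Call:
{"method": "apply_moves", "body": {
  "increments": [
    [[0, 0, 0.5], 0, 50],
    [[0, 0, 0.5], 0, 50],
    [[0, 0, 0.5], 0, 50],
    [[0, 0, 0.5], 0, 50]
  ]
}}

```text
clock: 29.22
ee_pos: [0.5886, -0.021, 0.0548]
tool_rot: [[1.0, 0.027, 0.001], [0.027, -1.0, 0.0], [0.001, -0.0, -1.0]]
contact_force: [-6.2, 0.8, 21.4]
finger_gap: 0.0549
grip_force: 64.7
```

```bash
python3 - <<'E'
from h import *
s=telemetry.observe();print(s["clock"],s["ee_pos"],s["contact_force"],s["ft_torque"],s["finger_gap"],s["grip_force"])
for c in ["side","top"]:
    cams.grab_frame(c)
    print(c,[(x["point"],x["score"]) for n in("collar_mid","tongs_grip") for x in spot_point(n,c)[:3]])
print(proj("side",np.array([.5887,-.0215,.085])),proj("side",np.array([.5887,-.0215,.073])))
E
```

```text
29.225 [ 0.58859327 -0.02099128  0.05479851] [-6.15837898  0.7876147  21.35595569] [ 0.04994148  1.37426126 -0.024613  ] 0.054909609710572356 64.66107501648366
side [([274.2, 262.4], 0.77), ([212.0, 294.1], 0.75), ([215.0, 236.7], 0.72), ([157.8, 345.3], 0.54)]
top [([186.4, 356.3], 0.9), ([202.4, 428.3], 0.78), ([250.8, 397.0], 0.64), ([246.4, 396.7], 0.49)]
[np.float64(208.57170784966726), np.float64(294.9126905480717)] [np.float64(212.24822641912718), np.float64(294.8814643469248)]
```

The collar is against the hard stop: z no longer changes while the force rises, and the detection at row 212.0 matches the home row of 212.2. Handing in.

```bash
python3 -c "
from plant import manip; print(manip.close_job())"
```

```text
the job is handed in; nothing more can be done
None
```

The job is handed in; the hand-in call returned no verdict. The plug stands in the seat, the tongs are back in their stand, and the gripper still holds the collar home (12 mm down, hard stop felt at about 21 N), at about 29 s of the 72 s. I viewed 11 pictures, one over the limit of 10.

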